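# Seat a filter cartridge with ratchet pliers and release them

### The arm

A 7-joint arm with a two-finger parallel gripper is mounted at the origin on the work surface. World frame = base frame: x ahead of the robot, y to its left, z up, the work surface at z = 0. Lengths are in m, angles in degrees, forces in N, time in s.
With the tool pointing down it reaches from about 0.35 to 0.775 m from the base axis. Payload 3.1 kg.
Tool frame: the origin (TCP) lies on the centre line of the jaws, within the pads' length; the fingertips stand 17 mm ahead of it and the grasp point (between the pads) lies 2 mm behind it (robot.tip_reach is the distance from the TCP to the fingertips, in m); z points along the fingers, y is the direction in which the jaws open and shut (so a half turn about z gives the same grasp; the last joint's range is limited). The gripper opens to 85 mm and grips with 20 to 120 N. Pads are 22 mm wide; open, the fingers measure 114 mm over their backs; the gripper's body (76 mm by 85 mm) begins 54 mm behind the grasp point. The pads swing forward as they close: fully open they stand 13 mm farther back than shut.
Start: joints at [-2.389, 17.813, 0.802, 86.603, -0.252, 75.585, -1.558], TCP at [0.55, 0, 0.248] pointing down, gripper open.
Joint ranges: [-154.91, 154.91], [-16.99, 109.72], [-72.82, 74.43], [7.12, 147.25], [-82.49, 262.49], [11.32, 116.49], [-174.64, 174.64]. Speed limits (degrees/s): [159.86, 159.86, 180, 180, 180, 180, 180].

### API

Orientations are given as [roll, pitch, yaw] about the fixed x, y, z axes, in that order (R = Rz(yaw) Ry(pitch) Rx(roll)).
In Python, from station import robot, fingers, vision, workorder, recognise gives the robot as it stands. Calls block until the motion is done:
- robot.move_to(position, orientation): joint-space move of the TCP to a pose.
- robot.line_to(position, orientation=None, velocity=0.15, f_stop=None): straight line of the TCP; orientation=None keeps the orientation; velocity is the mean speed in m/s. With f_stop (N) it stops when the force on the tool has changed by that much, and returns True; else False.
- robot.move_j(angles): joint-space move.
- fingers.gripper_to(opening, force=None): opening from 0.0 (shut) to 1.0 (fully open); force is the grip in N (None keeps the last); returns when the fingers have stopped.
- robot.pause(seconds).
- robot.inverse_kinematics(position, orientation): joint angles nearest the present ones, or None.
- vision.grab_frame(name): name is "scene" or "side" or "wrist"; returns the picture (384x512x3 uint8, red, green, blue); there is no depth.
- vision.calibration(name): a dict with "mtx" (3x3 intrinsics, pixels), "k1" (the pictures are not rectified: a ray, as slopes to the right and down, at radius r is drawn at 1 + k1 r^2 times it, then the intrinsics apply), "extrinsics" (4x4, takes a point from world to camera coordinates); the wrist camera has in their place "T_tool_cam" (4x4, takes a point from camera to tool coordinates, whose origin is the TCP and whose axes are the flange's). Camera axes: x right, y up, looking along -z (the intrinsics and any distortion apply to the point x, -y, -z); pixel columns grow to the right and rows downward; lengths in m; the calibration is good to about 2 mm. A picture is of the moment at which its call begins: read the wrist's pose just before it. calibration takes no time and is no camera call.
A pose or a line that the arm cannot do raises robot.PlanningError and nothing moves.
- workorder.close_job(): hands the job in, once; it reports no verdict.
Trained networks look in the newest picture that a camera, given by its name, has taken for a name from the list of things; names that differ only in an ending like _2 or _b are one class to them, and where a whole thing is asked for, a point or a joint stands for the part that bears it (a point fixed in the world has none). Each returns a list of dicts, best first, with "p" (0 to 1); they miss things now and then, are a little off and sometimes report something else, mostly with a low value. They report only what shows in the picture. A call takes as long as a camera call.
- recognise(label, camera): "rect" ([centre column, centre row, width, height] in pixels, round what is visible of it).
Readings, each from a call of its own:
- robot.current_time_s(): time.
- robot.current_joint_positions(): joint angles.
- robot.current_dq(): joint speeds.
- robot.current_joint_torque(): joint torques, N m.
- robot.current_tool_pos(): TCP position.
- robot.current_eef_rot(): TCP orientation.
- robot.current_contact_force(): force on the tool from outside, world axes, zero at the start.
- robot.current_torque(): the same for the moment, N m.
- robot.current_finger_gap(): opening from 0.0 (shut) to 1.0 (fully open).
Only numpy, scipy, OpenCV 4.12 (cv2) and the standard library are available. Lean on these libraries where they do the work, as an engineer would, in place of code of your own. Each camera call takes 0.05 s, during which the arm holds its last target. There are 200 camera calls.

### The job

Use the ratchet pliers on the bench to press the filter cartridge fully home in its white socket: squeeze the two handles together gently until it is home, and let go so that the ratchet teeth alone hold them closed for a moment. Then press the moving handle sideways out of the ratchet (straight down, as the pliers lie flat), without over-bending it, so that the pliers spring fully open and leave the cartridge seated. Do not crush the cartridge, do not push it with the fingers, and leave the glassware standing where it is.

Things in the scene. Friction and masses are not known exactly. Their poses are not given: they have to be found in the camera images.
- press: Fixed aluminium foot, 200 x 120 x 12 mm, with scissor pliers lying flat, mid-plane 85 mm up. Origin: on the bench under the pivot; +x to the jaws, the two handles point to -x. Fixed handle: bar at y = -16 mm, x -35 to -139 mm, 11 wide, 14 tall, then a flat finger ring to x = -172. A ratchet bridge, 10 mm wide, top at 101 mm, joins the handles at x = -78. Only bench lies under them beyond x = -86
- fixed_grip (a point): Middle of the top face of the fixed handle where it is pinched, (-112, -16, 92) mm in the press frame. It does not give: a hand that pinches both handles must follow it to -y of the press as they close, or it loads the arm. Over their outsides here the handles measure 59 mm when open and 38 to 46 mm when closed on a seated cartridge
- moving_grip (a point): Middle of the top face of the moving handle, 112 mm from the pivot: place to pinch or press. This handle is a bar like the fixed one (11 wide, 14 tall, same ring) on the +y side of the press; at rest its top is 92 mm above the bench. Axes: those of the press when the pliers are open
- pliers (a joint): Closing angle, rad: 0 = open stop; grows as the moving handle goes to -y of the press. The jaw meets the cartridge at 0.02 to 0.10 and has it home at 0.11 to 0.17. Ratchet catches lie 0.042 apart; let go, the handle falls back to the last one passed. A spring opens it with 2 to 5 N at the grip; closing takes up to 15 N there: squeeze with 20 to 30 N
- handle_flex (a joint): Sideways (downward) bend of the moving handle, rad, 0 at rest. At the grip 3 N starts it, about 10 N bends it 3.5 mm (0.031), where the teeth part; over 0.058 (6.5 mm, 15 N) spoils it. A pressing finger holds the handle by friction: keep it pressed and carry it outwards (+y of the press) 12 mm or more, clear of the teeth, before lifting, or they catch again
- cartridge_slide (a joint): How far the cartridge stands out of its socket, m: 0 = fully home, 0.0045 to 0.0065 at the start. It moves to +y of the press with about 5 N of friction and stays where it is left
- cartridge: Steel flange of the filter cartridge, 25 mm across and 5 mm thick, before the white socket block; origin in the middle of its outer face, which looks to -y of the press, 85 mm above the bench. The jaw may press on it with at most 60 N; about 40 N of squeeze on the handles makes that once it is home
- jaw: Moving jaw of the pliers, an upright steel roller 12 mm across and 22 mm tall that pushes the cartridge; its origin is at the pivot and turns with the pliers
- moving_handle: The moving handle as a whole (bar, finger ring, ratchet rack); its origin is at the pivot, 85 mm above the bench
- bottle: Bystander: clear glass bottle with blue cap, 68 mm across, 130 mm tall; origin under its centre
- jar: Bystander: amber jar with white lid, 60 mm across, 85 mm tall; origin under its centre
- beaker: Bystander: open glass beaker, 64 mm across, 75 mm tall; origin under its centre

How it is judged (in metres and radians):
On the way, in this order (a step that is already met when the one before it is completed fails the run):
1. the cartridge is pressed home (value of joint cartridge_slide below 0.0012 m), for 0.1 s.
2. the ratchet alone holds the pliers closed, fingers off both handles (value of joint pliers above 0.08 rad and contact force between the fingers and moving_handle below 0.1 N and contact force between the fingers and press below 0.1 N), for 0.3 s.
3. the moving handle is pressed sideways out of the ratchet (value of joint handle_flex above 0.02 rad and value of joint pliers above 0.05 rad), for 0.02 s.
At the end, for the whole second after the job is handed in: The pliers are sprung open (within 0.02 rad of their stop) and still, the moving handle is unbent (within 0.01 rad), the cartridge is home within 1.2 mm, and bottle, jar and beaker are within 20 mm of where they stood (value of joint pliers below 0.02 rad and velocity of joint pliers below 0.05 rad/s and value of joint cartridge_slide below 0.0012 m and value of joint handle_flex below 0.01 rad and distance of each of bottle, jar, beaker from where it was at the start of the episode below 0.02 m); the robot touches nothing.
It fails at once if the cartridge is crushed: the jaw presses it with more than 60 N (contact force between jaw and cartridge above 60 N).
It fails at once if the moving handle is over-bent: more than 0.058 rad sideways (value of joint handle_flex above 0.058 rad).
It fails at once if the cartridge is pushed with the fingers (more than 2 N) (contact force between the fingers and cartridge above 2 N).
It fails at once if a piece of glassware is knocked (angle between any of bottle, jar, beaker's own z axis and vertical above 0.3 rad).
It also fails if it takes over 61 s, if anything falls off the work surface, if the arm or the gripper's body presses on something with over 40 N, if the wrist force passes 120 N, or if a joint passes its speed limit or range.

## Working session

There is one attempt and no reset: what is moved stays moved. The work goes in short steps, each a Python script; the robot and the scene stay as the last script left them, time stands still between calls to the robot, and variables do not carry over. Pictures are saved under pics/ and viewed, about 8 in all and at most 12, crops included, and the job is handed in when it is done.

```bash
ls; mkdir -p pics; python3 - <<'E'
from station import robot, fingers, vision, workorder, recognise
import cv2, numpy as np
ims=[]
for c in ["scene","side"]:
    im=vision.grab_frame(c); cv2.imwrite(f"pics/{c}0.png",im[:,:,::-1])
    for l in ["press","fixed_grip","moving_grip","cartridge","jaw","moving_handle","bottle","jar","beaker"]:
        print(c,l,[(np.round(d["rect"],1).tolist(),round(d["p"],2)) for d in recognise(l,c)[:2]])
    k=vision.calibration(c); print(k)
print(vision.calibration("wrist"), robot.current_time_s())
a=cv2.imread("pics/scene0.png");b=cv2.imread("pics/side0.png")
E
```

```text
pics
scene press [([217.1, 189.8, 125.5, 69.5], 0.77)]
scene fixed_grip [([219.4, 189.7, 124.6, 67.4], 0.63)]
scene moving_grip [([248.0, 170.3, 66.3, 12.4], 0.64)]
scene cartridge [([220.2, 189.5, 125.7, 70.6], 0.4), ([225.6, 138.9, 26.1, 46.0], 0.31)]
scene jaw []
scene moving_handle [([247.6, 171.5, 66.5, 10.0], 0.56), ([181.8, 160.3, 23.0, 40.5], 0.54)]
scene bottle [([224.6, 140.2, 26.8, 45.2], 0.63)]
scene jar [([180.8, 160.1, 17.7, 39.5], 0.6)]
scene beaker [([207.9, 224.2, 31.8, 42.3], 0.95)]
{'mtx': array([[489.34704398,   0.        , 258.77267659],
       [  0.        , 489.34704398, 193.86454998],
       [  0.        ,   0.        ,   1.        ]]), 'k1': -0.09097488691185267, 'extrinsics': array([[-0.73040807,  0.6828243 ,  0.01596969,  0.39843802],
       [-0.37307863, -0.41844413,  0.82808022,  0.17550259],
       [ 0.57211572,  0.59887852,  0.56038212, -1.46393394],
       [ 0.        ,  0.        ,  0.        ,  1.        ]])}
side press [([285.2, 165.9, 111.9, 90.4], 0.98), ([311.0, 131.2, 20.3, 42.7], 0.2)]
side fixed_grip [([283.0, 165.2, 109.8, 87.0], 0.85)]
side 
[... 647 characters left out ...]
0.66927098, -0.24884519],
       [-0.35074984,  0.57021776,  0.74285009, -0.55369956],
       [ 0.        ,  0.        ,  0.        ,  1.        ]])}
{'mtx': array([[326.76949197,   0.        , 254.64611657],
       [  0.        , 326.76949197, 189.47140137],
       [  0.        ,   0.        ,   1.        ]]), 'k1': -0.09311814544259647, 'T_tool_cam': array([[ 9.92277862e-04,  9.59652935e-01,  2.81185453e-01,
         7.17179898e-02],
       [ 9.99999468e-01, -1.03119333e-03, -9.56532622e-06,
         2.84199065e-04],
       [ 2.80777169e-04,  2.81185313e-01, -9.59653448e-01,
        -1.25257672e-01],
       [ 0.00000000e+00,  0.00000000e+00,  0.00000000e+00,
         1.00000000e+00]])} 1.0
```

```bash
cat > h.py <<'E'
import numpy as np, cv2
from station import robot, fingers, vision, workorder, recognise
from scipy.spatial.transform import Rotation as R
def cam(name):
    """world->cv camera matrix 4x4, K, k1"""
    c=vision.calibration(name)
    if name=="wrist":
        T=np.eye(4); T[:3,:3]=R.from_euler('xyz',robot.current_eef_rot(),degrees=True).as_matrix(); T[:3,3]=robot.current_tool_pos()
        E=np.linalg.inv(T@c["T_tool_cam"])
    else: E=c["extrinsics"]
    return np.diag([1,-1,-1,1.])@E, c["mtx"], c["k1"]
def project(P,C):
    E,K,k=C
    return cv2.projectPoints(np.atleast_2d(P).astype(float),cv2.Rodrigues(E[:3,:3])[0],E[:3,3],K,np.array([k,0,0,0,0.]))[0][:,0]
def on_plane(uv,z,C):
    E,K,k=C
    x=cv2.undistortPoints(np.array(uv,float).reshape(-1,1,2),K,np.array([k,0,0,0,0.]))[:,0]
    d=np.c_[x,np.ones(len(x))]@E[:3,:3]; o=-E[:3,:3].T@E[:3,3]
    return o+d*((z-o[2])/d[:,2])[:,None]
E
python3 - <<'E'
import cv2
a=cv2.imread("pics/scene0.png")[110:260,140:300];b=cv2.imread("pics/side0.png")[100:225,195:390]
cv2.imwrite("pics/sc0.png",cv2.resize(a,None,fx=4,fy=4,interpolation=2)[:,:640]);cv2.imwrite("pics/si0.png",cv2.resize(b,None,fx=4,fy=4,interpolation=2))
E
```

```text
(no output)
```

View pics/sc0.png

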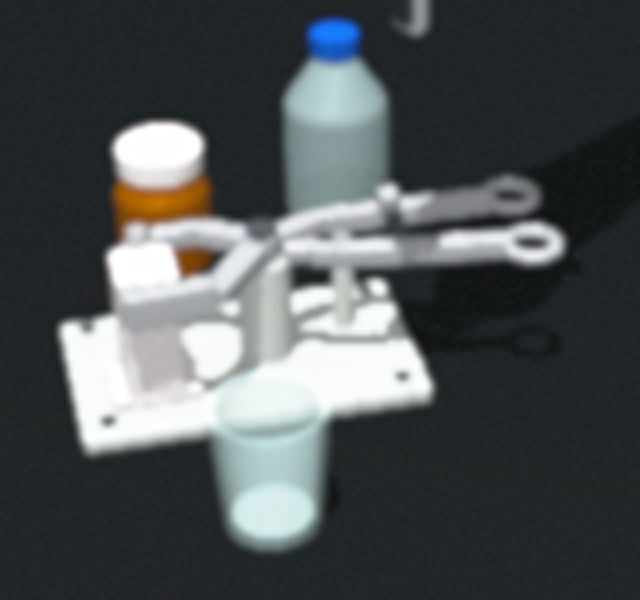

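View pics/si0.png

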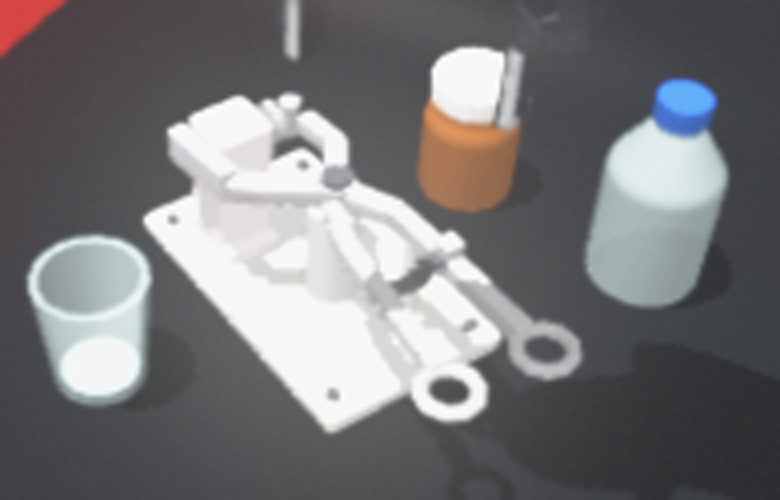

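```bash
cat > fit.py <<'E'
from h import *
from scipy.optimize import least_squares
F={"a":(114,60,12),"b":(-86,60,12),"c":(114,-60,12),"d":(-86,-60,12),"ring":(-155.5,-16,88),"piv":(0,0,94)}
obs={"scene":dict(a=(88,441),b=(432,388),c=(60,325),d=(377,283),ring=(513,192),piv=(262,228)),
     "side":dict(a=(145,218),b=(332,422),c=(302,150),d=(498,338),ring=(545,348),piv=(337,174))}
off={"scene":(140,110),"side":(195,100)}
C={n:cam(n) for n in obs}
def W(p,P): 
    c,s=np.cos(p[2]),np.sin(p[2]); P=np.asarray(P,float)/1000
    return P@np.array([[c,-s,0],[s,c,0],[0,0,1]]).T+[p[0],p[1],0]
def res(p,full=False):
    r=[]
    for i,n in enumerate(obs):
        U=np.array([np.array(v)/4+off[n] for v in obs[n].values()])-.0
        r.append(project(W(p,[F[k] for k in obs[n]]),C[n])-U)
    return r if full else np.ravel(r)
best=min((least_squares(res,[.55,0,y],loss='soft_l1') for y in np.arange(-3,3.2,1)),key=lambda s:s.cost)
p=best.x
if __name__=="__main__":
    print(p,np.degrees(p[2]))
    for a in res(p,True): print(a.round(1).tolist())
    for n in obs:
        o={}
        for l,z,r in [("bottle",.065,0),("jar",.042,0),("beaker",.037,0)]:
            uv=recognise(l,n)[0]["rect"][:2]; w=on_plane([uv],z,C[n])[0]
            q=(R.from_euler('z',-p[2]).apply(w-[p[0],p[1],0])); print(n,l,w.round(3),"press",q.round(3))
E
python3 fit.py
```

```text
[ 0.62574274 -0.09347312 -0.46540034] -26.665475248659995
[[-0.1, -0.2], [0.9, -0.6], [0.7, -0.3], [1.9, -1.3], [0.4, -0.0], [-0.0, 0.9]]
[[-1.0, -1.2], [-0.6, -0.3], [-0.2, -1.4], [1.1, -1.8], [0.0, -0.6], [-1.0, 0.3]]
scene bottle [ 0.473 -0.21   0.065] press [-0.084 -0.173  0.065]
scene jar [ 0.598 -0.235  0.042] press [ 0.038 -0.139  0.042]
scene beaker [0.707 0.015 0.037] press [0.024 0.133 0.037]
side bottle [ 0.467 -0.203  0.065] press [-0.093 -0.169  0.065]
side jar [ 0.602 -0.228  0.042] press [ 0.04  -0.131  0.042]
side beaker [0.711 0.021 0.037] press [0.025 0.14  0.037]
```

```bash
python3 - <<'E'
from fit import *
print(robot.current_eef_rot(), robot.tip_reach)
yaw=np.degrees(p[2])
g=W(p,[[-112,8,0]])[0]; pos=[g[0],g[1],.22]
for y in (yaw,yaw+180):
    q=robot.inverse_kinematics(pos,[180,0,y]); print(y,None if q is None else np.round(q,1))
y0=robot.current_eef_rot()[2]
yw=min((yaw,yaw+180),key=lambda y:abs((y-y0+180)%360-180))
robot.move_to(pos,[180,0,yw]); print(yw,robot.current_tool_pos())
C=cam("wrist"); im=vision.grab_frame("wrist")[:,:,::-1].copy()
cv2.imwrite("pics/w0.png",im); np.savez("w0.npz",E=C[0],K=C[1],k=C[2])
for l in ["moving_grip","moving_handle","press","cartridge","jaw"]: print(l,[(np.round(d["rect"],1).tolist(),round(d["p"],2)) for d in recognise(l,"wrist")[:2]])
for P in [[-112,-16,92],[-139,-16,92],[-172,-16,92],[-35,-16,92],[-112,32,92]]: print(P,project(W(p,[P]),C).round(1))
cv2.imwrite("pics/w0b.png",cv2.resize(im,None,fx=1.5,fy=1.5,interpolation=2)); print(robot.current_time_s())
E
```

```text
[1.79995782e+02 2.91741959e-03 9.00006121e+01] 0.017
-26.665475248659995 [ -13.4   16.9   19.7   93.    -5.9   71.2 -109.2]
153.33452475134 [ 8.3 16.8 -8.  92.1  2.4 71.2 63.2]
153.33452475134 [ 0.52943437 -0.03591042  0.22014944]
moving_grip [([280.1, 197.7, 68.5, 170.6], 0.98)]
moving_handle [([277.2, 197.0, 74.1, 163.3], 0.97)]
press [([254.2, 227.2, 124.8, 231.7], 0.56)]
cartridge []
jaw []
[-112, -16, 92] [[224.1 185.9]]
[-139, -16, 92] [[223.2 152.7]]
[-172, -16, 92] [[222.2 109.8]]
[-35, -16, 92] [[226.5 270.4]]
[-112, 32, 92] [[283.6 185.9]]
2.65
```

View pics/w0b.png

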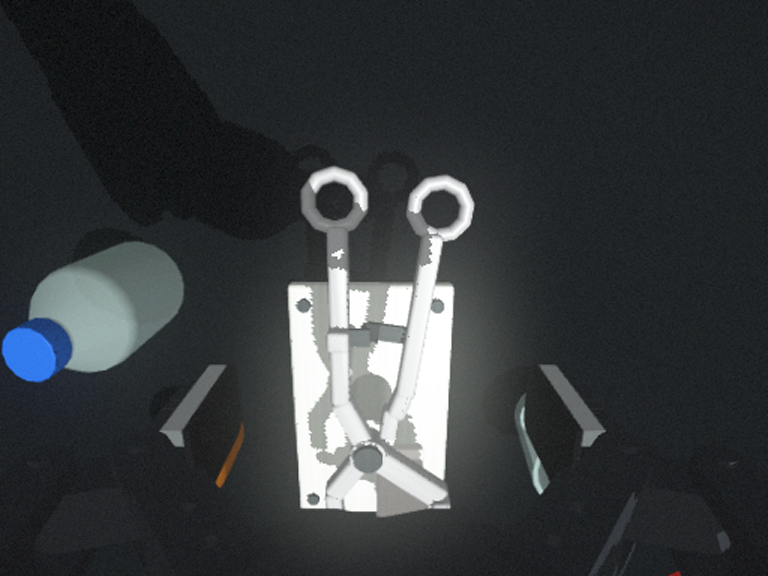

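```bash
cat >> h.py <<'E'
PX,PY,YAW=0.62574274,-0.09347312,-26.665475   # press pose from fit
DY=1.0                                        # wrist-camera correction, mm along press y
def Wp(x,y,z):
    return (np.array([PX,PY,0])+R.from_euler('z',YAW,degrees=True).apply(np.array([x,y+DY,z])/1000))
ROT=[180,0,YAW+180]
def Fp():
    return R.from_euler('z',-YAW,degrees=True).apply(robot.current_contact_force())
def go(x,y,z,v=.03,**k): return robot.line_to(Wp(x,y,z).tolist(),ROT,velocity=v,**k)
def swing(g):  # mm pads stand back from shut, gap g mm
    s=-.103+g/2/57.15; return 57.15*(.9947-np.sqrt(1-s*s))
E
python3 - <<'E'
from h import *
print(swing(85),swing(59),swing(42))
print("F0",Fp().round(2))
go(-112,8,.22e3,.15); go(-112,8,110,.15)
print(go(-112,8,84-2,.05,f_stop=8), "F",Fp().round(2))
for o in (.8,.74,.71):
    fingers.gripper_to(o,force=22); print(o,robot.current_finger_gap(),Fp().round(2),robot.current_time_s())
im=vision.grab_frame("wrist")[:,:,::-1]; cv2.imwrite("pics/w1.png",cv2.resize(im,None,fx=1.5,fy=1.5,interpolation=2))
im=vision.grab_frame("side")[:,:,::-1]; cv2.imwrite("pics/s1.png",im)
E
```

```text
12.965782590602403 4.803635127234024 1.731743199522816
F0 [ 0.53  0.3  -0.12]
False F [-0.27 -0.35 -0.31]
0.8 0.800122044184848 [ 1.03  0.37 -0.46] 4.8083
0.74 0.7374716754443178 [-0.3  -0.57 -0.11] 5.0333
0.71 0.7094282058068988 [ 0.8  -0.51  0.1 ] 5.25
```

View pics/w1.png

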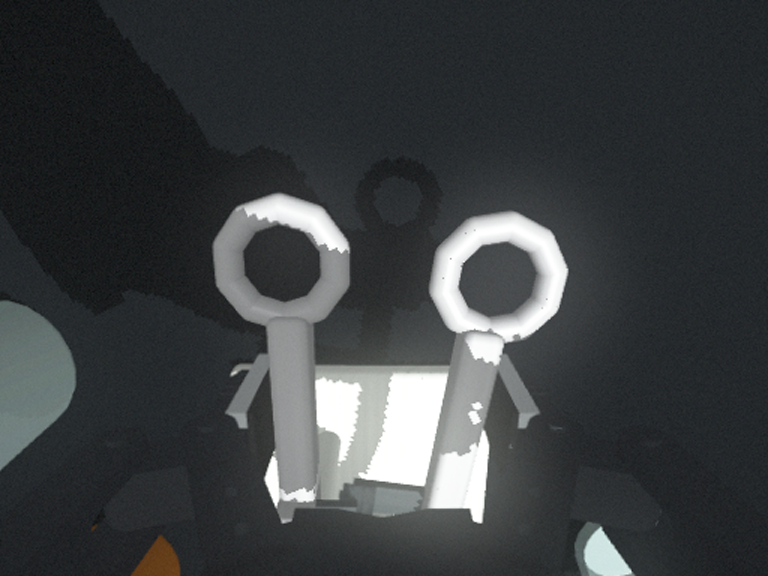

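```bash
python3 - <<'E'
from h import *
import json
z0,g,adj=82.,60.,0.
stall=0
while g>37:
    g-=1.5
    y=-21.5+g/2+adj; z=z0+swing(60)-swing(g)
    go(-112,y,z,.02)
    fingers.gripper_to(g/85,force=25)
    a=robot.current_finger_gap()*85; F=(Fp()+Fp())/2
    print(f"g {g:.1f} act {a:.1f} y {y:.2f} adj {adj:.2f} F {F.round(1)} t {robot.current_time_s():.2f}")
    if abs(F[1])>2: adj+=float(np.clip(.06*F[1],-.6,.6))
    if abs(F[1])>30: break
    if a>g+1.5: break
    
json.dump([g,a,adj,z],open("st.json","w"))
E
```

```text
g 58.5 act 58.7 y 7.75 adj 0.00 F [-1.1 -1.7  3.3] t 5.82
g 57.0 act 57.4 y 7.00 adj 0.00 F [-1.2 -3.2  3. ] t 6.28
g 55.5 act 55.6 y 6.06 adj -0.19 F [-1.  -3.7  4.3] t 6.75
g 54.0 act 54.3 y 5.09 adj -0.41 F [-2.1 -3.4  3.1] t 7.22
g 52.5 act 52.6 y 4.13 adj -0.62 F [-2.3 -2.1  1.9] t 7.68
g 51.0 act 51.1 y 3.26 adj -0.74 F [-2.1 -0.7  1.5] t 8.15
g 49.5 act 49.9 y 2.51 adj -0.74 F [-2.7 -0.5  0.9] t 8.62
g 48.0 act 48.2 y 1.76 adj -0.74 F [-1.2  0.6  0. ] t 9.08
g 46.5 act 46.4 y 1.01 adj -0.74 F [-2.3  2.2 -1. ] t 9.55
g 45.0 act 45.3 y 0.39 adj -0.61 F [-3.2  1.8  0.8] t 10.02
g 43.5 act 43.9 y -0.36 adj -0.61 F [-3.9  1.7  1.3] t 10.48
g 42.0 act 42.3 y -1.11 adj -0.61 F [-4.3  2.6  1.7] t 10.95
g 40.5 act 41.8 y -1.70 adj -0.45 F [-4.6  3.6  0. ] t 11.42
g 39.0 act 41.2 y -2.23 adj -0.23 F [-4.7  3.7 -0.3] t 11.88
```

```bash
python3 - <<'E'
from h import *
import json
g,a,adj,z=json.load(open("st.json"))
for f in (27,29):
    y=-21.5+a/2+adj; go(-112,y,z,.02)
    fingers.gripper_to(.40,force=f); robot.pause(.2)
    a=robot.current_finger_gap()*85; F=(Fp()+Fp())/2; print(f,a,F.round(1))
    if abs(F[1])>2: adj+=float(np.clip(.06*F[1],-.6,.6))
robot.pause(.3)
fingers.gripper_to(.56,force=25); print(robot.current_finger_gap()*85,Fp().round(1))
fingers.gripper_to(.72); print(robot.current_finger_gap()*85,Fp().round(1))
robot.pause(.5); print(Fp().round(1),robot.current_tool_pos(),robot.current_time_s())
im=vision.grab_frame("wrist")[:,:,::-1]; cv2.imwrite("pics/w2.png",cv2.resize(im,None,fx=1.5,fy=1.5,interpolation=2))
E
```

```text
27 41.50599040544772 [-4.7  0.1  1.6]
29 41.513914439092815 [-5.5  0.9  1.9]
47.7264801725461 [-0.2 -0.1  0.6]
61.27141887735367 [ 0.1  0.2 -0.4]
[ 0.4 -0.4  0.6] [ 0.52574148 -0.04298283  0.0856716 ] 14.5417
```

View pics/w2.png

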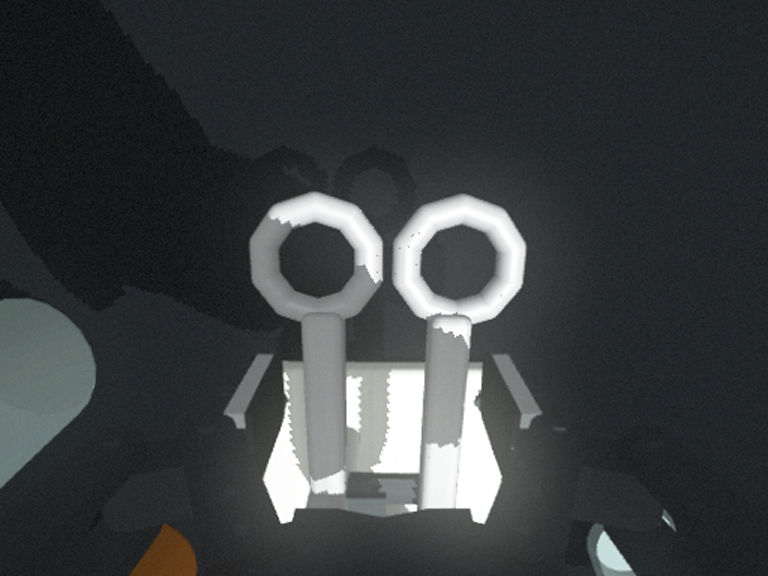

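```bash
python3 - <<'E'
from h import *
p=robot.current_tool_pos(); robot.line_to([p[0],p[1],.15],velocity=.1)
fingers.gripper_to(0.0,force=40); print("gap",robot.current_finger_gap())
go(-112,16,135,.1); go(-112,16,114,.05); robot.pause(.3)
print("F free",Fp().round(2))
hit=go(-112,16,103,.008,f_stop=2.5)
z=robot.current_tool_pos()[2]*1000; print(hit,z,Fp().round(2),robot.current_time_s())
im=vision.grab_frame("wrist")[:,:,::-1]; cv2.imwrite("pics/w3.png",cv2.resize(im,None,fx=1.5,fy=1.5,interpolation=2))
im=vision.grab_frame("scene")[:,:,::-1]; cv2.imwrite("pics/s3.png",cv2.resize(im[90:240,150:350],None,fx=4,fy=4,interpolation=2))
E
```

```text
gap -9.088998423791917e-05
F free [ 0.23 -0.77 -0.42]
True 108.83458992465026 [0.87 0.46 4.85] 18.0
```

View pics/s3.png

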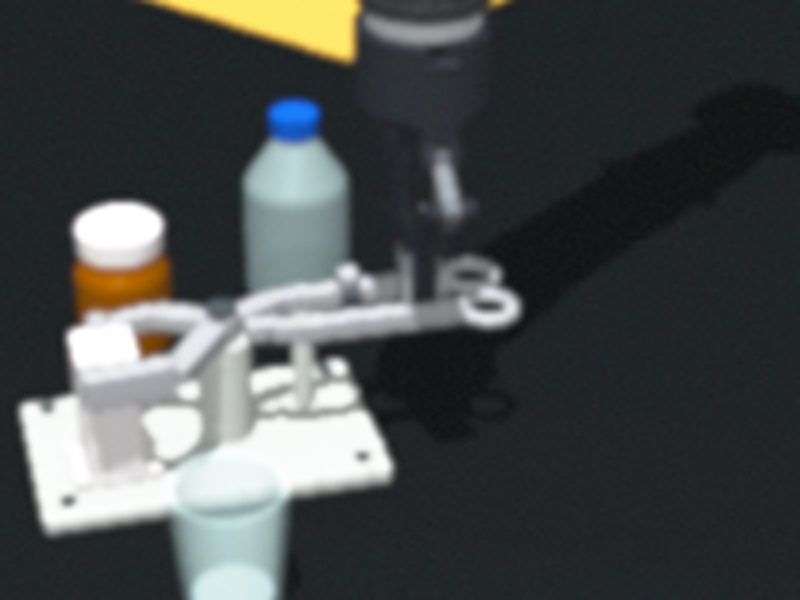

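View pics/w3.png

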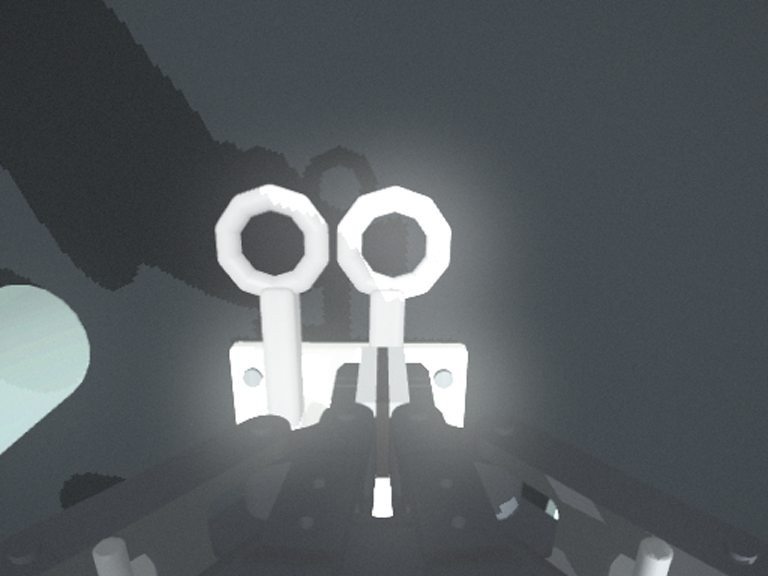

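```bash
python3 - <<'E'
from h import *
for z in (106.5,105.3,104.6):
    go(-112,16,z,.01); print(z,robot.current_tool_pos()[2]*1e3,((Fp()+Fp()+Fp())/3).round(2))
    if Fp()[2]>13: break
robot.pause(.1)
for d in (2,4,8,12,15):
    go(-112,16+d,z,.03); print(d,robot.current_tool_pos()[2]*1e3,Fp().round(2),robot.current_time_s())
im=vision.grab_frame("wrist")[:,:,::-1]; cv2.imwrite("pics/w4.png",cv2.resize(im,None,fx=1.5,fy=1.5,interpolation=2))
E
```

```text
106.5 107.26762792925388 [-0.22 -0.5   6.23]
105.3 106.6465777202242 [0.09 3.34 5.2 ]
104.6 106.1700978692809 [-0.76  4.43  6.37]
2 106.29467890455628 [-0.03  3.1   6.6 ] 19.2917
4 106.32243604423036 [-0.24  2.56  5.83] 19.5417
8 106.46199620422159 [1.52 2.82 6.38] 19.825
12 106.16560551126446 [0.45 0.16 6.5 ] 20.1083
15 105.90261409587069 [-0.04 -2.68  7.76] 20.3583
```

View pics/w4.png

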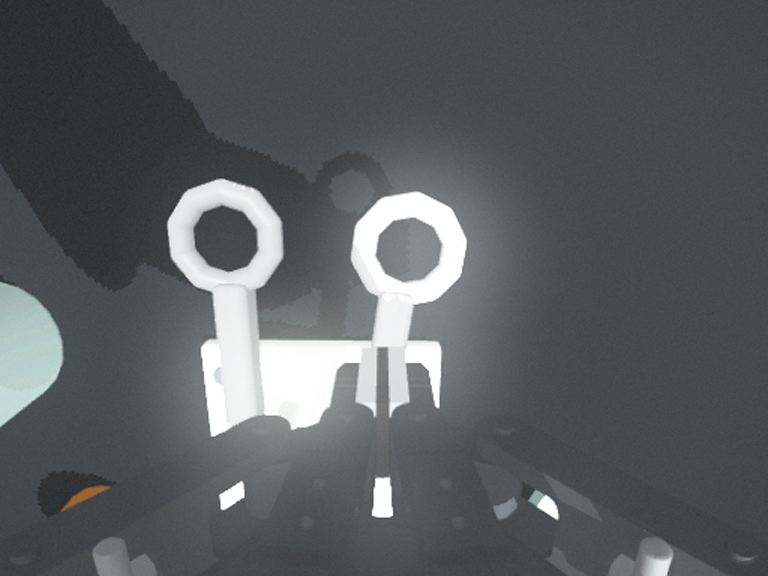

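```bash
python3 - <<'E'
from h import *
go(-112,31,114,.03); go(-112,31,220,.1)
go(-112,8,220,.1); robot.pause(.3)
im=vision.grab_frame("wrist")[:,:,::-1]; cv2.imwrite("pics/w5.png",cv2.resize(im,None,fx=1.5,fy=1.5,interpolation=2))
for l in ["bottle","jar","beaker"]:
    vision.grab_frame("side"); print(l,recognise(l,"side")[0]["rect"])
print("F",Fp().round(2),robot.current_time_s())
E
```

```text
bottle [361.7, 148.4, 36.2, 53.0]
jar [312.2, 135.9, 22.2, 36.0]
beaker [218.9, 181.0, 29.0, 40.4]
F [ 0.29 -1.09 -0.15] 23.1167
```

View pics/w5.png

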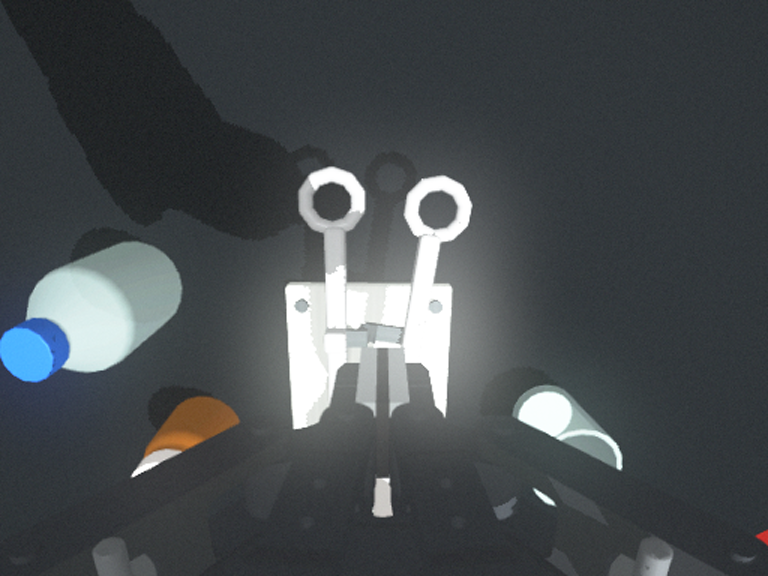

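```bash
python3 - <<'E'
from h import *
go(60,0,220,.15); robot.pause(.2)
C=cam("wrist"); im=vision.grab_frame("wrist")[:,:,::-1]
print([(d["rect"],d["p"]) for l in ("cartridge","jaw") for d in recognise(l,"wrist")[:2]])
cv2.imwrite("pics/w6.png",cv2.resize(im[90:260,150:370],None,fx=3.5,fy=3.5,interpolation=2)); print(robot.current_time_s())
E
```

```text
[([107.5, 154.6, 91.7, 73.6], 0.67), ([252.3, 195.8, 5.5, 30.5], 0.51), ([230.6, 196.2, 17.3, 19.5], 0.8)]
24.7667
```

View pics/w6.png

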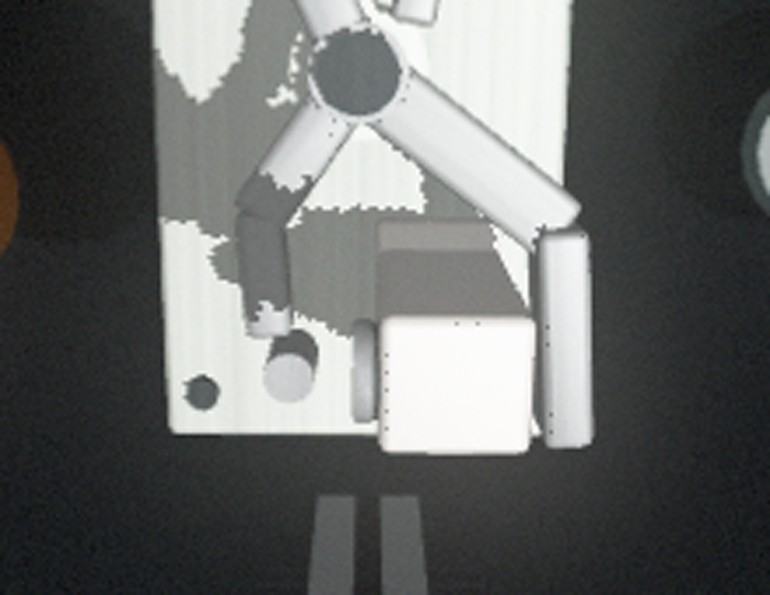

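```bash
python3 - <<'E'
from h import *
robot.pause(.3); workorder.close_job(); print(robot.current_time_s())
E
```

```text
the job is handed in; nothing more can be done
the job is handed in; nothing more can be done
```

I pressed the cartridge home, let the ratchet hold the pliers, released them and handed the job in at about 25 s of the 61 s. One step I could only estimate.

- **Pressing home:** I squeezed both handles with 25 to 29 N, following the fixed handle. They stalled at 41.5 mm over the outsides, inside the 38 to 46 mm given for a seated cartridge.
- **Ratchet hold:** With the fingers off for more than 0.5 s, the wrist picture showed the handles still closed at about 43 mm. The force reading was zero within noise.
- **Release:** I pressed the moving handle down with closed fingers, carried it 15 mm outwards and lifted.
- **Final checks:**
  - The rings were as far apart as at the start (107 against 106 px), so the pliers are fully open.
  - The flange sat against the white socket with the jaw clear of it.
  - The side-camera boxes for the bottle, jar and beaker moved only 1 to 4 px, no more than the detector's own scatter.

**Less certain:** The bend during the release is inferred, not measured. The arm gave by about 1.6 mm, so the handle went down about 2.8 mm, or 0.025 rad, against the 0.02 rad needed. The force was only 6 to 7 N, lower than the stated stiffness implies. A sideways spring load on the finger, and the handle then following it freely outwards, show that the teeth did part.

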